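# Finish the firebrick back wall of a soldering hearth in running bond

## Robot

A 6-joint arm with a two-finger parallel gripper is mounted at the origin on a cart in front of the work surface, level with it; the furniture and walls round the work are solid. World frame = base frame: x ahead of the robot, y to its left, z up, the work surface at z = 0. Lengths are in m, angles in rad, forces in N, time in s.
With the tool pointing down it reaches from about 0.35 to 0.725 m from the base axis. Payload 4.3 kg.
Tool frame: the origin (TCP) lies at the very end of the fingers, on their centre line; the grasp point (between the pads) lies 19 mm behind it (manip.pinch_z is the distance from the TCP to the grasp point, in m); z points along the fingers, y is the direction in which the jaws open and shut (so a half turn about z gives the same grasp; the last joint's range is limited). The gripper opens to 85 mm and grips with 20 to 120 N. Pads are 22 mm wide; open, the fingers measure 114 mm over their backs; the gripper's body (76 mm by 85 mm) begins 54 mm behind the grasp point. The pads swing forward as they close: fully open they stand 13 mm farther back than shut.
Start: joints at [-1.388, 0.377, 0.081, 1.274, 0, 1.46], TCP at [0.166, -0.551, 0.231] pointing down, gripper open.
Joint ranges: [-2.72, 2.72], [-0.84, 1.66], [-1.02, 1.22], [-1.77, 2.12], [-1.37, 1.28], [-3.14, 3.14]. Speed limits (rad/s): [2.57, 2.57, 3.14, 3.14, 3.14, 3.14].

## Interface

Orientations are given as a unit quaternion [w, x, y, z].
In Python, from cell import manip, solver, camera, camera_params, job gives the robot as it stands. The module is installed in compiled form; this text tells all that it offers. Calls block until the motion is done:
- manip.move_ptp(position, orientation): joint-space move of the TCP to a pose.
- manip.movel(position, feed=0.15, attitude=None, contact_N=None): straight line of the TCP; attitude=None keeps the orientation; feed is the mean speed in m/s. With contact_N (N) it stops when the force on the tool has changed by that much, and returns True; else False.
- manip.move_joints(angles): joint-space move.
- manip.ungrasp() and manip.clamp(f_grip=None): open the fingers fully, or close them until they stop; f_grip is the grip in N (None keeps the last).
- manip.dwell(seconds).
- solver.solve_ik(position, orientation): joint angles nearest the present ones, or None.
- manip.observe(): the state.
- camera(name): name is "scene" or "top" or "wrist"; returns the picture (400x640x3 uint8, red, green, blue); there is no depth.
- camera_params(name): a dict with "camera_matrix" (3x3 intrinsics, pixels), "extrinsics" (4x4, takes a point from world to camera coordinates); the wrist camera has in their place "hand_eye" (4x4, takes a point from camera to tool coordinates, whose origin is the TCP and whose axes are the flange's). Camera axes: x right, y down, z forward; pixel columns grow to the right and rows downward; lengths in m; the calibration is good to about 2 mm. A picture is of the moment at which its call begins: read the wrist's pose just before it. camera_params takes no time and is no camera call.
A pose or a line that the arm cannot do raises manip.MotionError and nothing moves.
- job.close_job(): hands the job in, once; it reports no verdict.
The state is a dict: "clock": time; "q": joint angles; "joint_velocities": joint speeds; "effort": joint torques, N m; "ee_pos": TCP position; "tcp_rot": TCP orientation; "ft_force": force on the tool from outside, world axes, zero at the start; "wrist_torque": the same for the moment, N m; "gripper_width": finger opening in m.
Only numpy, scipy, OpenCV 4.12 (cv2) and the standard library are available. Lean on these libraries where they do the work, as an engineer would, in place of code of your own. Each camera call takes 0.05 s, during which the arm holds its last target.

## Task

Finish the little dry-laid firebrick wall on the soldering hearth, in running bond: close the open end of the second course with the half brick, then lay the two full bricks end to end as the third course, so that the wall's ends and faces come out flush and the joints stay only a few millimetres wide. Set each brick down gently instead of dropping it, do not shift the bricks already laid, and leave the three-quarter brick and the other things where they are.

Things in the scene. Friction and masses are not known exactly. Their poses are not given: they have to be found in the camera images.
- hearth: fixed dark sheet-steel tray, 96 x 280 mm, rim 13 mm high; plate top 6 mm above the origin. Origin: on the work surface, under the middle of the wall. The tray reaches from x = -66 mm (open strip, towards the robot's left) to +30 mm and y = -140 to +140 mm in its own frame. The wall stands along the hearth's y axis (which points roughly away from the robot), centred on x = 0
- wall_foot (a point): point on the hearth plate under the wall's middle (6 mm above the hearth's origin, same axes). Wall 246 mm long (y = -123 to +123), joints 2 mm. Brick centres along y, undersides at z, in mm: course 1 (z = 0) full bricks at +62, -62; course 2 (z = 32) full at 0, halves at -93 (laid) and +93 (open, far end); course 3 (z = 64) full bricks due at +62 and -62, either order
- chest_top (a point): middle of the chest's top (the work surface, z = 0, about 540 mm square). Keep the arm clear of what flanks it: a wardrobe's flat front 290 mm to the left of this point, and the tall side of a roll-top desk about 290 mm to the right
- brick_low_far: already laid, loose, first course, far (+y) end: buff firebrick with slightly rounded edges, 122 mm long (body y axis) x 46 mm wide (x) x 32 mm high (z), about 0.24 kg; origin at the centre of its underside
- brick_low_near: already laid, loose, first course, near (-y) end: buff firebrick with slightly rounded edges, 122 mm long (body y axis) x 46 mm wide (x) x 32 mm high (z), about 0.24 kg; origin at the centre of its underside
- brick_middle: already laid, loose, second course, over the joint of the first: buff firebrick with slightly rounded edges, 122 mm long (body y axis) x 46 mm wide (x) x 32 mm high (z), about 0.24 kg; origin at the centre of its underside
- half_laid: already laid, loose, second course, near (-y) end: buff firebrick with slightly rounded edges, 60 mm long (body y axis) x 46 mm wide (x) x 32 mm high (z), about 0.12 kg; origin at the centre of its underside
- half_spare: the half brick to lay, flat on the work surface in the row to the right of the hearth, lying across it: buff firebrick with slightly rounded edges, 60 mm long (body y axis) x 46 mm wide (x) x 32 mm high (z), about 0.12 kg; origin at the centre of its underside
- brick_spare_1: a full brick to lay, flat in the same row: buff firebrick with slightly rounded edges, 122 mm long (body y axis) x 46 mm wide (x) x 32 mm high (z), about 0.24 kg; origin at the centre of its underside
- brick_spare_2: the other full brick to lay, identical, flat in the same row: buff firebrick with slightly rounded edges, 122 mm long (body y axis) x 46 mm wide (x) x 32 mm high (z), about 0.24 kg; origin at the centre of its underside
- three_quarter_spare: not needed, to be left where it lies beyond the far end of that row: buff firebrick with slightly rounded edges, 91 mm long (body y axis) x 46 mm wide (x) x 32 mm high (z), 0.18 kg; origin at the centre of its underside
- tweezers: bystander: black tweezers, 13 x 122 x 9 mm, lying on the open strip of the hearth plate; origin under the middle
- flat_plate: bystander: small flat steel plate, 26 x 32 x 5 mm, lying on the open strip of the hearth plate; origin under the middle
- loupe: bystander: black eye loupe, 36 mm across, 27 mm high, on the left, near the robot; origin under the middle
- wax_tin: bystander: round yellowish tin, 56 mm across, 28 mm high, on the left; origin under the middle

How it is judged:
On the way:
1. the half brick closes the second course before the third course is complete (x of half_spare in the frame of hearth between -0.007 and 0.007 m and y of half_spare in the frame of hearth between 0.085 and 0.101 m and z of half_spare in the frame of hearth between 0.034 and 0.042 m and angle between the y axis of half_spare and the y axis of hearth, either way round below 0.09 rad and angle between half_spare's own z axis and vertical below 0.07 rad and not (((x of brick_spare_1 in the frame of hearth between -0.007 and 0.007 m and y of brick_spare_1 in the frame of hearth between 0.054 and 0.07 m and z of brick_spare_1 in the frame of hearth between 0.066 and 0.074 m and angle between the y axis of brick_spare_1 and the y axis of hearth, either way round below 0.09 rad and angle between brick_spare_1's own z axis and vertical below 0.07 rad) and (x of brick_spare_2 in the frame of hearth between -0.007 and 0.007 m and y of brick_spare_2 in the frame of hearth between -0.07 and -0.054 m and z of brick_spare_2 in the frame of hearth between 0.066 and 0.074 m and angle between the y axis of brick_spare_2 and the y axis of hearth, either way round below 0.09 rad and angle between brick_spare_2's own z axis and vertical below 0.07 rad)) or ((x of brick_spare_1 in the frame of hearth between -0.007 and 0.007 m and y of brick_spare_1 in the frame of hearth between -0.07 and -0.054 m and z of brick_spare_1 in the frame of hearth between 0.066 and 0.074 m and angle between the y axis of brick_spare_1 and the y axis of hearth, either way round below 0.09 rad and angle between brick_spare_1's own z axis and vertical below 0.07 rad) and (x of brick_spare_2 in the frame of hearth between -0.007 and 0.007 m and y of brick_spare_2 in the frame of hearth between 0.054 and 0.07 m and z of brick_spare_2 in the frame of hearth between 0.066 and 0.074 m and angle between the y axis of brick_spare_2 and the y axis of hearth, either way round below 0.09 rad and angle between brick_spare_2's own z axis and vertical below 0.07 rad)))), for 0.2 s.
At the end, for the whole second after the job is handed in: Half and both full bricks (either order) rest in place: within 8 mm along the wall, 7 mm across, 4 mm in height, 5 deg of its direction, 4 deg of level; joint between the full bricks under 10 mm; laid bricks within 10 mm, all else within 30 mm of its start (x of half_spare in the frame of hearth between -0.007 and 0.007 m and y of half_spare in the frame of hearth between 0.085 and 0.101 m and z of half_spare in the frame of hearth between 0.034 and 0.042 m and angle between the y axis of half_spare and the y axis of hearth, either way round below 0.09 rad and angle between half_spare's own z axis and vertical below 0.07 rad and (((x of brick_spare_1 in the frame of hearth between -0.007 and 0.007 m and y of brick_spare_1 in the frame of hearth between 0.054 and 0.07 m and z of brick_spare_1 in the frame of hearth between 0.066 and 0.074 m and angle between the y axis of brick_spare_1 and the y axis of hearth, either way round below 0.09 rad and angle between brick_spare_1's own z axis and vertical below 0.07 rad) and (x of brick_spare_2 in the frame of hearth between -0.007 and 0.007 m and y of brick_spare_2 in the frame of hearth between -0.07 and -0.054 m and z of brick_spare_2 in the frame of hearth between 0.066 and 0.074 m and angle between the y axis of brick_spare_2 and the y axis of hearth, either way round below 0.09 rad and angle between brick_spare_2's own z axis and vertical below 0.07 rad)) or ((x of brick_spare_1 in the frame of hearth between -0.007 and 0.007 m and y of brick_spare_1 in the frame of hearth between -0.07 and -0.054 m and z of brick_spare_1 in the frame of hearth between 0.066 and 0.074 m and angle between the y axis of brick_spare_1 and the y axis of hearth, either way round below 0.09 rad and angle between brick_spare_1's own z axis and vertical below 0.07 rad) and (x of brick_spare_2 in the frame of hearth between -0.007 and 0.007 m and y of brick_spare_2 in the frame of hearth between 0.054 and 0.07 m and z of brick_spare_2 in the frame of hearth between 0.066 and 0.074 m and angle between the y axis of brick_spare_2 and the y axis of hearth, either way round below 0.09 rad and angle between brick_spare_2's own z axis and vertical below 0.07 rad))) and horizontal distance between brick_spare_1 and brick_spare_2 below 0.132 m and linear speed of each of half_spare, brick_spare_1, brick_spare_2 below 0.02 m/s and distance of each of brick_low_far, brick_low_near, brick_middle, half_laid from where it was at the start of the episode below 0.01 m and distance of each of three_quarter_spare, tweezers, flat_plate, loupe, wax_tin from where it was at the start of the episode below 0.03 m); the robot touches nothing.
It fails at once if a brick already laid is shifted by more than 20 mm (distance of any of brick_low_far, brick_low_near, brick_middle, half_laid from where it was at the start of the episode above 0.02 m).
It fails at once if the three-quarter brick or another thing is moved by more than 30 mm (distance of any of three_quarter_spare, tweezers, flat_plate, loupe, wax_tin from where it was at the start of the episode above 0.03 m).
It fails at once if a brick is dropped (falls free faster than 0.5 m/s, from over about 13 mm) ((contact force between the fingers and half_spare below 0.1 N and linear speed of half_spare above 0.5 m/s) or (contact force between the fingers and brick_spare_1 below 0.1 N and linear speed of brick_spare_1 above 0.5 m/s) or (contact force between the fingers and brick_spare_2 below 0.1 N and linear speed of brick_spare_2 above 0.5 m/s)).
It also fails if it takes over 58 s, if anything falls off the work surface, if the arm or the gripper's body presses on something with over 40 N, if the wrist force passes 120 N, or if a joint passes its speed limit or range.

## Working session

There is one attempt and no reset: what is moved stays moved. The work goes in short steps, each a Python script; the robot and the scene stay as the last script left them, time stands still between calls to the robot, and variables do not carry over. Pictures are saved under pics/ and viewed, and the job is handed in when it is done.

```bash
mkdir -p pics; ls
python3 - <<'E'
from cell import manip, solver, camera, camera_params, job
import cv2, numpy as np
np.set_printoptions(precision=4,suppress=True)
s=manip.observe(); print(s['clock'],s['ee_pos'],s['tcp_rot'],s['gripper_width'],manip.pinch_z)
for n in ('scene','top','wrist'):
    im=camera(n); cv2.imwrite(f'pics/{n}0.png',im[:,:,::-1]); 
    for k,v in camera_params(n).items(): print(n,k,np.array(v))
print(manip.observe()['clock'])
E
```

```text
pics
0.0 [ 0.1659 -0.5499  0.2304] [-0.001   0.9893  0.1459 -0.    ] 0.08517610644256714 0.0187
scene camera_matrix [[382.6078   0.     313.6778]
 [  0.     382.6078 194.5578]
 [  0.       0.       1.    ]]
scene extrinsics [[ 0.6698 -0.7425 -0.0048 -0.4019]
 [-0.6558 -0.5885 -0.4729  0.3915]
 [ 0.3483  0.3199 -0.8811  0.7258]
 [ 0.      0.      0.      1.    ]]
top camera_matrix [[481.3593   0.     317.6977]
 [  0.     481.3593 201.9741]
 [  0.       0.       1.    ]]
top extrinsics [[-0.0166 -0.9996  0.0219 -0.0084]
 [-0.9957  0.0145 -0.092   0.5894]
 [ 0.0917 -0.0233 -0.9955  1.0479]
 [ 0.      0.      0.      1.    ]]
wrist camera_matrix [[295.972    0.     317.2021]
 [  0.     295.972  201.4267]
 [  0.       0.       1.    ]]
wrist hand_eye [[-0.001  -0.96   -0.28    0.0709]
 [ 1.     -0.0012  0.0003  0.001 ]
 [-0.0006 -0.28    0.96   -0.1433]
 [ 0.      0.      0.      1.    ]]
0.15
```

View pics/top0.png

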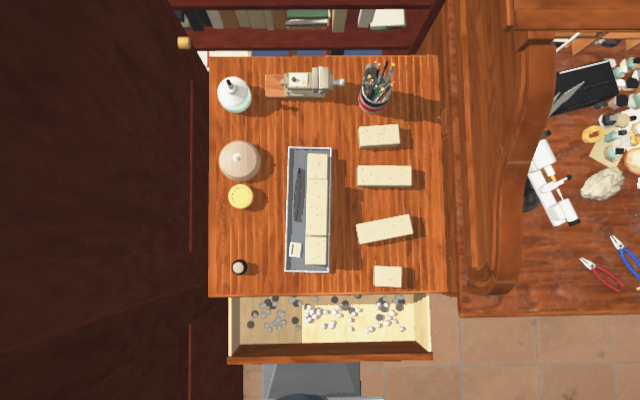

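View pics/scene0.png

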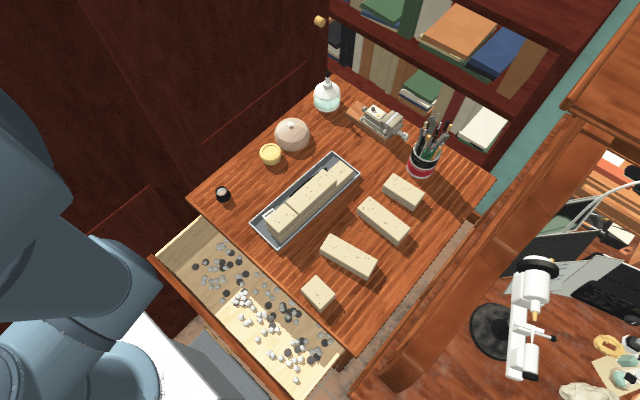

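View pics/wrist0.png

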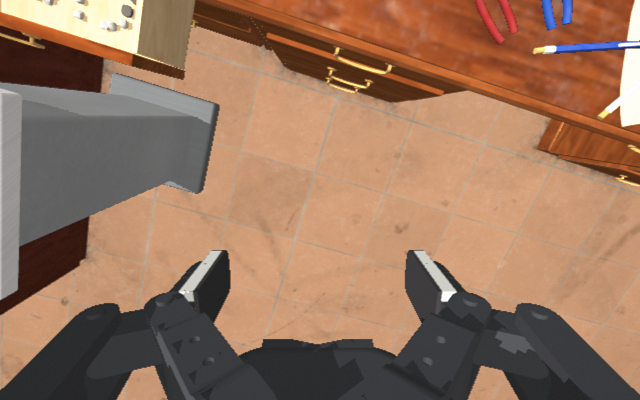

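The top view shows the hearth at about x 287–331, y 147–272 px. To its right are the half (388,276), the full bricks (384,229) and (384,176), and the three-quarter brick (379,136). Next I'll segment the bricks and measure them from both fixed views.

Run:
```python
import cv2, numpy as np
a=cv2.imread('pics/top0.png'); b=cv2.imread('pics/scene0.png')
cv2.imwrite('pics/topz.png',cv2.resize(a[125:300,270:430],None,fx=3.4,fy=3.4,interpolation=cv2.INTER_CUBIC))
cv2.imwrite('pics/scz.png',cv2.resize(b[145:315,245:435],None,fx=3.4,fy=3.4,interpolation=cv2.INTER_CUBIC))
h=cv2.cvtColor(a,cv2.COLOR_BGR2HSV); print(h[276,388],h[229,384],h[200,318],h[240,384+2],h[244,384],a[180:195,384].tolist(),a[225,305:335].tolist())
h=cv2.cvtColor(b,cv2.COLOR_BGR2HSV);print(h[290,317],h[190,310],b[290:312,318].tolist())
```

```text
[ 23  48 243] [ 23  47 243] [ 23  45 243] [ 11 176 122] [ 11 177 118] [[196, 231, 243], [197, 232, 243], [197, 232, 243], [198, 232, 243], [184, 222, 237], [131, 162, 183], [78, 98, 116], [59, 86, 126], [39, 74, 133], [41, 77, 134], [50, 97, 176], [53, 108, 200], [53, 107, 199], [50, 106, 196], [52, 106, 196]] [[152, 169, 177], [200, 232, 243], [204, 235, 244], [202, 234, 244], [203, 235, 244], [191, 227, 240], [194, 228, 241], [202, 233, 243], [201, 233, 243], [202, 234, 244], [201, 234, 243], [202, 234, 244], [202, 234, 244], [201, 233, 243], [201, 233, 243], [201, 233, 243], [202, 233, 243], [201, 233, 243], [199, 233, 243], [201, 233, 243], [204, 235, 244], [145, 178, 201], [107, 115, 119], [122, 123, 124], [160, 161, 163], [89, 103, 137], [36, 66, 121], [33, 63, 116], [35, 67, 119], [38, 72, 126]]
[ 22  50 241] [ 23  48 243] [[195, 230, 243], [194, 230, 242], [194, 229, 242], [192, 228, 240], [194, 229, 241], [157, 194, 215], [190, 225, 239], [195, 229, 242], [192, 228, 241], [194, 230, 242], [193, 229, 241], [192, 229, 241], [193, 230, 241], [192, 229, 241], [194, 230, 242], [192, 228, 240], [184, 223, 235], [163, 200, 219], [104, 125, 138], [96, 116, 126], [92, 111, 123], [65, 85, 113]]
```

View pics/topz.png

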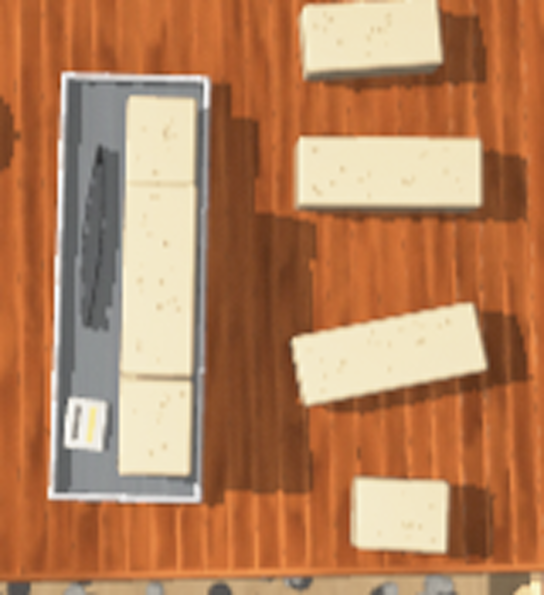

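View pics/scz.png

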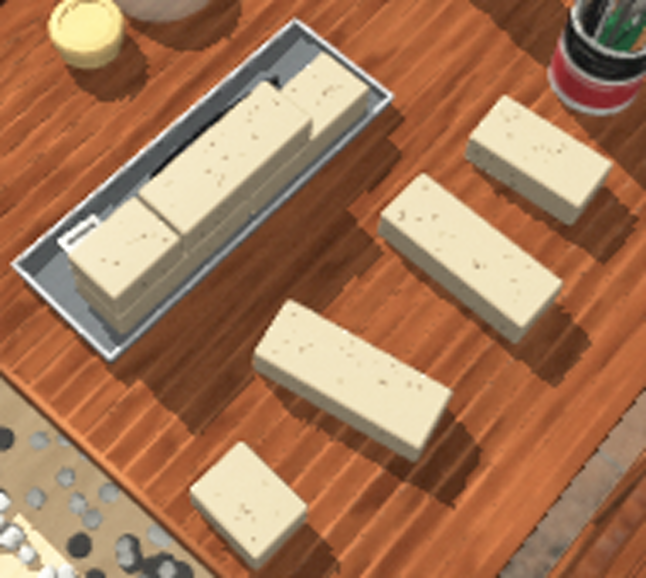

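The zooms show the four row bricks as clean bright top faces, and the wall with a stepped far end. The half's top corners in the scene zoom are near (238,441), (306,506), (256,567) and (190,492). I'll fit rectangles in the top view and triangulate corners against the scene view.

```bash
cat > util.py <<'E'
import cv2, numpy as np
np.set_printoptions(precision=4,suppress=True)
from cell import manip, solver, camera, camera_params, job
def ray(cam,px,pose=None):
    p=camera_params(cam); K=np.array(p['camera_matrix'])
    px=np.atleast_2d(np.array(px,float))
    d=np.c_[(px[:,0]-K[0,2])/K[0,0],(px[:,1]-K[1,2])/K[1,1],np.ones(len(px))]
    if cam=='wrist':
        H=np.array(p['hand_eye']); T=pose@H; R=T[:3,:3]; c=T[:3,3]
    else:
        E=np.array(p['extrinsics']); R=E[:3,:3].T; c=-R@E[:3,3]
    return c,d@R.T
def onplane(cam,px,z,pose=None):
    c,d=ray(cam,px,pose); return c+d*((z-c[2])/d[:,2])[:,None]
def tri(r1,r2):
    (c1,d1),(c2,d2)=r1,r2; out=[];gap=[]
    for a,b in zip(d1,d2):
        A=np.c_[a,-b]; s=np.linalg.lstsq(A,c2-c1,rcond=None)[0]
        p=c1+s[0]*a;q=c2+s[1]*b; out.append((p+q)/2);gap.append(np.linalg.norm(p-q))
    return np.array(out),np.array(gap)
def pose_of(s):
    from scipy.spatial.transform import Rotation as Ro
    w,x,y,z=s['tcp_rot']; T=np.eye(4); T[:3,:3]=Ro.from_quat([x,y,z,w]).as_matrix(); T[:3,3]=s['ee_pos']; return T
def project(cam,P,pose=None):
    p=camera_params(cam);K=np.array(p['camera_matrix']);P=np.atleast_2d(P)
    E=np.linalg.inv(pose@np.array(p['hand_eye'])) if cam=='wrist' else np.array(p['extrinsics'])
    q=(P@E[:3,:3].T+E[:3,3])@K.T; return q[:,:2]/q[:,2:]
E
cat > m1.py <<'E'
from util import *
a=cv2.imread('pics/top0.png'); b=cv2.imread('pics/scene0.png')
def rects(im,roi,thr):
    x0,y0,x1,y1=roi
    g=im[:,:,1].astype(np.float32); g=cv2.resize(g[y0:y1,x0:x1],None,fx=4,fy=4,interpolation=cv2.INTER_LINEAR)
    m=(g>thr).astype(np.uint8); m=cv2.morphologyEx(m,cv2.MORPH_CLOSE,np.ones((9,9)))
    cs,_=cv2.findContours(m,cv2.RETR_EXTERNAL,cv2.CHAIN_APPROX_NONE)
    o=[]
    for c in cs:
        if cv2.contourArea(c)<3000: continue
        r=cv2.boxPoints(cv2.minAreaRect(c)); o.append((r+0.5)/4-0.5+[x0,y0])
    return o
for r in rects(a,(345,115,425,300),170):
    w=onplane('top',r,0.032)
    e=w[1]-w[0],w[2]-w[1]; l=[np.linalg.norm(v[:2]) for v in e]; v=e[int(np.argmax(l))]
    print('c',w.mean(0)[:2],'L',l,'ang',np.degrees(np.arctan2(v[1],v[0])),'px',r.mean(0))
# wall foot: hearth rim
c,_=ray('top',[[0,0]]); print('cam',c, ray('scene',[[0,0]])[0])
S=lambda p:np.array(p)/3.4+[245,145]-0.35; Tz=lambda p:np.array(p)/3.4+[270,125]-0.35
names=['half far-left','half right far','half right near','half nearleft','f1 a','f1 b','f1 nearright','f1 nearleft','f2 a','f2 right','f2 nearright','f2 nearleft']
sc=S([(238,441),(306,506),(256,567),(190,492),(290,299),(451,394),(414,458),(254,354),(424,174),(561,282),(520,338),(380,218)])
tp=Tz([(354,477),(447,482),(446,552),(352,548),(292,337),(474,303),(486,370),(305,404),(298,137),(481,138),(481,208),(296,207)])
P,g=tri(ray('top',tp),ray('scene',sc))
for n,p,k in zip(names,P,g): print(n,p,k)
E
python3 m1.py
```

```text
c [ 0.4233 -0.1673] L [np.float64(0.04565609508601813), np.float64(0.06179190156356081)] ang -93.26717967836954 px [387.0631 275.9225]
c [ 0.5277 -0.1631] L [np.float64(0.12299353513346306), np.float64(0.04543944229617723)] ang -79.62170457013535 px [383.6923 228.4615]
c [ 0.6476 -0.1667] L [np.float64(0.12227175746768547), np.float64(0.045335343672688135)] ang -90.73801023241406 px [383.75  174.875]
c [ 0.7399 -0.1568] L [np.float64(0.09293167768423505), np.float64(0.04662369061990629)] ang -85.44364349277805 px [378.2191 134.4845]
cam [0.4906 0.0075 1.0976] [ 0.2732 -0.3002  0.8227]
half far-left [ 0.4474 -0.1403  0.0211] 0.0004281842873801347
half right far [ 0.4434 -0.1997  0.0292] 0.00024873734736329374
half right near [ 0.3976 -0.1997  0.0185] 0.0004724097796334493
half nearleft [ 0.4026 -0.1387  0.0202] 0.003388994265974348
f1 a [ 0.5401 -0.102   0.0247] 0.0020769424181739317
f1 b [ 0.5597 -0.2218  0.0263] 0.00019628277381910446
f1 nearright [ 0.5151 -0.2296  0.0168] 0.0019574706629712215
f1 nearleft [ 0.4961 -0.1095  0.0234] 0.001833795294556058
f2 a [ 0.6732 -0.1095  0.0238] 0.002625850884066221
f2 right [ 0.6688 -0.2293  0.0289] 0.0010222968392224023
f2 nearright [ 0.624  -0.231   0.0159] 8.324594641876868e-05
f2 nearleft [ 0.6269 -0.1075  0.0218] 0.003408652357507966
```

The plan sizes match the text (62x46, 123x45 and 122x45 mm). Hand-picked corners give heights of only 16–29 mm, which is too rough, so I'll take two wrist views with a good baseline.

```bash
cat >> util.py <<'E'
from scipy.spatial.transform import Rotation as Ro
def quat(yaw):  # tool down, tool x at yaw
    c,s=np.cos(yaw),np.sin(yaw)
    R=np.array([[c,s,0],[s,-c,0],[0,0,-1.]]); x,y,z,w=Ro.from_matrix(R).as_quat(); return [w,x,y,z]
def snap(cam,name):
    s=manip.observe(); im=camera(cam); cv2.imwrite(f'pics/{name}.png',im[:,:,::-1]); 
    np.save(f'pics/{name}.npy',pose_of(s)); return im,pose_of(s)
E
python3 - <<'E'
from util import *
pi=np.pi
manip.move_ptp([0.2,-0.33,0.25],quat(pi)); print(manip.observe()['clock'],manip.observe()['q'])
manip.move_ptp([0.36,-0.14,0.25],quat(pi)); snap('wrist','w1'); print(manip.observe()['clock'],manip.observe()['ee_pos'],manip.observe()['q'])
manip.move_ptp([0.38,0.05,0.25],quat(pi)); snap('wrist','w2'); print(manip.observe()['clock'],manip.observe()['ee_pos'])
E
```

```text
2.4083 [-1.1909 -0.0105 -0.3488  1.2322 -0.     -1.1905]
3.4333 [ 0.3597 -0.1409  0.25  ] [-0.5375 -0.0097 -0.3482  1.2322 -0.0005 -0.536 ]
4.2667 [0.3803 0.0486 0.25  ]
```

View pics/w1.png

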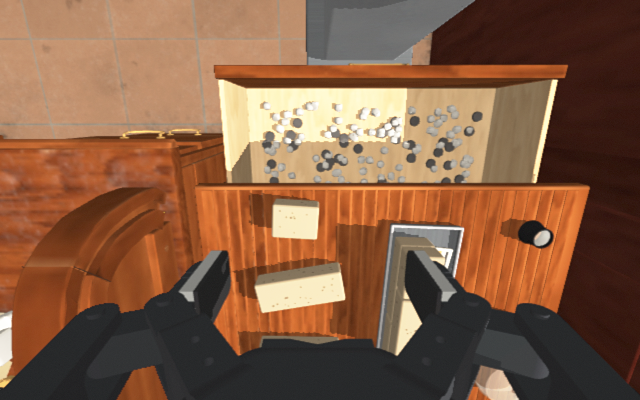

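View pics/w2.png

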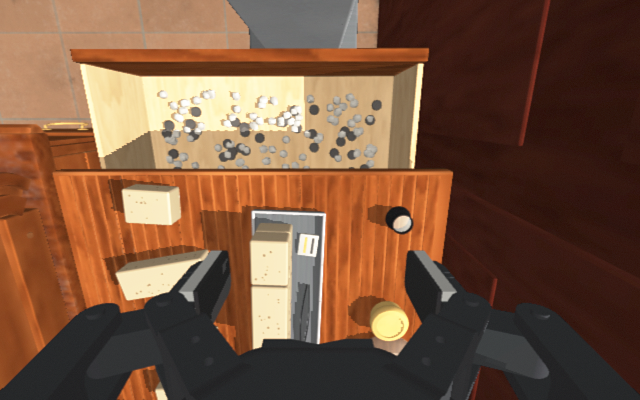

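The wrist views show the half at (296,218) in w1 and (151,204) in w2, and the near full brick at (300,288) and (165,275). The fingers hide the rest of the wall. I'll measure the near pieces from these two views and see how separable the faces are.

Run:
```python
import cv2,numpy as np
a=cv2.imread('pics/w1.png')[190:330,245:365];b=cv2.imread('pics/w2.png')[175:315,110:300]
f=lambda i:cv2.resize(i,None,fx=4,fy=4,interpolation=cv2.INTER_CUBIC)
cv2.imwrite('pics/w1z.png',f(a));cv2.imwrite('pics/w2z.png',f(b))
A=cv2.imread('pics/w1.png');print(A[195:250,296,1]);print(A[215,265:330,1])
B=cv2.imread('pics/w2.png');print(B[180:235,150,1]);print(B[204,118:190,1])
```

```text
[ 82  80  55  56  77 114 117 117 118 117 137 207 229 239 238 238 238 238
 238 238 238 238 239 237 238 238 239 238 238 238 239 238 238 238 238 237
 237 237 237 237 238 238 236 171  93  86  87  86  86  87  88  88  88  87
  92]
[ 73  66  64  68  69  68  77 131 209 239 238 237 237 237 237 238 237 237
 237 238 237 236 238 239 238 238 238 238 236 237 238 238 239 238 238 238
 238 239 238 238 234 227 229 238 238 239 239 239 239 239 239 243 244 205
  93  72  78  78  81  92 116 126 112 100  95]
[ 94  84  63  61  72 113 116 116 116 116 142 211 229 238 237 237 237 237
 237 237 237 237 236 236 236 236 236 236 236 236 236 236 236 236 236 236
 236 236 236 236 236 236 237 226 127  98 100 101 100 100  98  97  96  97
  98]
[ 54  55  56  53  71 145 225 237 235 235 235 234 235 235 235 235 235 236
 236 236 236 236 235 235 236 236 232 228 234 236 236 235 236 236 236 236
 236 236 236 237 237 237 237 237 238 238 238 238 238 244 252 252 230 214
 212 212 211 210 210 209 209 194 133  83  73  76  78  80  86  93 108 123]
```

View pics/w1z.png

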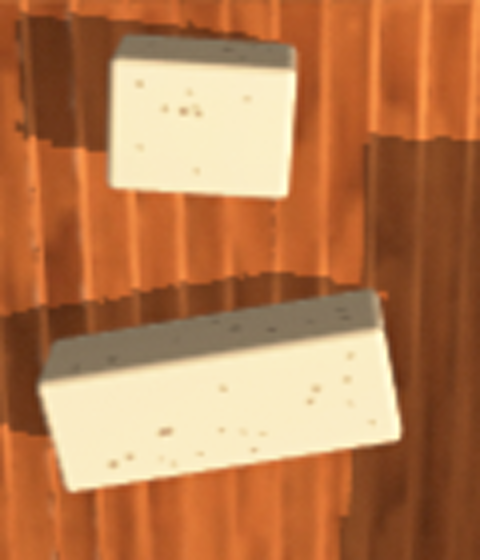

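View pics/w2z.png

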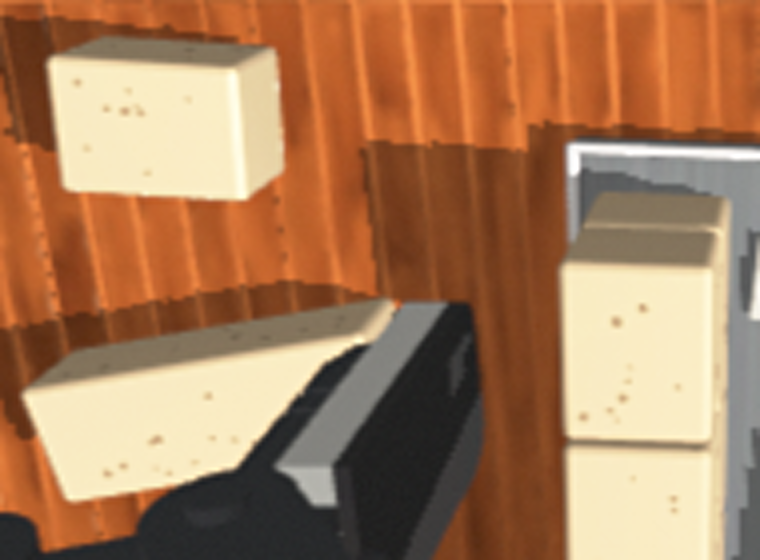

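```bash
cat >> util.py <<'E'
def quads(im,roi,lo,hi=256,minA=200,ch=1):
    """4-sided outlines (full-res px) of blobs with lo<green<hi; im BGR; roi x0,y0,x1,y1"""
    x0,y0,x1,y1=roi; k=4
    g=cv2.resize(im[y0:y1,x0:x1,ch].astype(np.float32),None,fx=k,fy=k,interpolation=cv2.INTER_LINEAR)
    m=((g>lo)&(g<hi)).astype(np.uint8); m=cv2.morphologyEx(m,cv2.MORPH_CLOSE,np.ones((11,11))); m=cv2.morphologyEx(m,cv2.MORPH_OPEN,np.ones((7,7)))
    cs,_=cv2.findContours(m,cv2.RETR_EXTERNAL,cv2.CHAIN_APPROX_NONE); o=[]
    for c in cs:
        if cv2.contourArea(c)<minA*k*k: continue
        h=cv2.convexHull(c); q=cv2.approxPolyN(h,4).reshape(-1,2).astype(float)
        q=(q+0.5)/k-0.5+[x0,y0]
        # order by angle from centre, start at top-left
        d=q-q.mean(0); q=q[np.argsort(np.arctan2(d[:,1],d[:,0]))]; o.append(q)
    return o
def rectinfo(w):
    w=np.asarray(w); e01,e12=(w[1]-w[0]+w[2]-w[3])/2,(w[2]-w[1]+w[3]-w[0])/2
    l=[np.linalg.norm(e01[:2]),np.linalg.norm(e12[:2])]; v=[e01,e12][int(l[1]>l[0])]
    return w.mean(0), max(l),min(l), np.degrees(np.arctan2(v[1],v[0]))%180
E
python3 - <<'E'
from util import *
w1=cv2.imread('pics/w1.png');w2=cv2.imread('pics/w2.png');p1=np.load('pics/w1.npy');p2=np.load('pics/w2.npy')
h1=quads(w1,(255,190,335,250),175)[0]; h2=quads(w2,(115,178,190,235),222)[0]
print(h1,h2)
P,g=tri(ray('wrist',h1,p1),ray('wrist',h2,p2)); print('half tri',P,g,rectinfo(P))
for z in (.032,): print(rectinfo(onplane('wrist',h1,z,p1)),rectinfo(onplane('wrist',h2,z,p2)))
f1=quads(w1,(245,255,360,320),175)[0]; print(f1,rectinfo(onplane('wrist',f1,.032,p1)))
l2=quads(w2,(245,225,300,290),215); 
for q in l2: print('laid',q,rectinfo(onplane('wrist',q,.07,p2)))
E
```

```text
[[272.875 204.125]
 [318.875 206.875]
 [316.625 239.375]
 [271.875 236.625]] [[122.375 189.875]
 [169.375 192.125]
 [172.375 224.125]
 [126.125 221.875]]
half tri [[ 0.3987 -0.199   0.0298]
 [ 0.4021 -0.14    0.0299]
 [ 0.4466 -0.1429  0.029 ]
 [ 0.4425 -0.2021  0.0303]] [0.0013 0.0006 0.0013 0.0005] (array([ 0.4225, -0.171 ,  0.0298]), np.float64(0.05922724683360298), np.float64(0.04423708525287748), np.float64(86.37940526041963))
(array([ 0.4216, -0.1709,  0.032 ]), np.float64(0.058880396485516885), np.float64(0.04486560270954534), np.float64(86.26016236794061)) (array([ 0.4218, -0.1697,  0.032 ]), np.float64(0.05930893786512103), np.float64(0.042933892205615345), np.float64(86.99509011303658))
[[253.875 285.375]
 [340.375 271.375]
 [345.375 299.625]
 [261.625 312.625]] (array([ 0.5261, -0.1662,  0.032 ]), np.float64(0.12100373098442926), np.float64(0.04495149482891188), np.float64(100.20747896520605))
laid [[250.625 241.375]
 [290.125 241.875]
 [289.125 284.625]
 [251.875 283.875]] (array([ 0.4814, -0.0094,  0.07  ]), np.float64(0.05722575067234145), np.float64(0.04642395510640226), np.float64(177.5148844189844))
```

Triangulation puts the half at (0.422, -0.1705), direction 86.4°, top at 30 mm against 32 in the text, which agrees. Now two wrist views with the camera turned toward the wall.

Run:
```python
from util import *
pi=np.pi
manip.move_ptp([0.58,-0.10,0.25],quat(pi/2)); snap('wrist','w3'); print(manip.observe()['clock'],manip.observe()['ee_pos'],manip.observe()['q'])
manip.move_ptp([0.46,-0.10,0.25],quat(pi/2)); snap('wrist','w4'); print(manip.observe()['clock'],manip.observe()['ee_pos'])
for n,roi in (('w3',0),('w4',0)):
    cv2.imwrite(f'pics/{n}z.png',cv2.resize(cv2.imread(f'pics/{n}.png')[0:260,120:520],None,fx=2,fy=2,interpolation=cv2.INTER_CUBIC))
```

```text
5.525 [ 0.5795 -0.1     0.2502] [-0.2788  0.4019  0.1662  1.3352  0.0002  1.2916]
6.125 [ 0.4604 -0.0998  0.2507]
```

View pics/w3z.png

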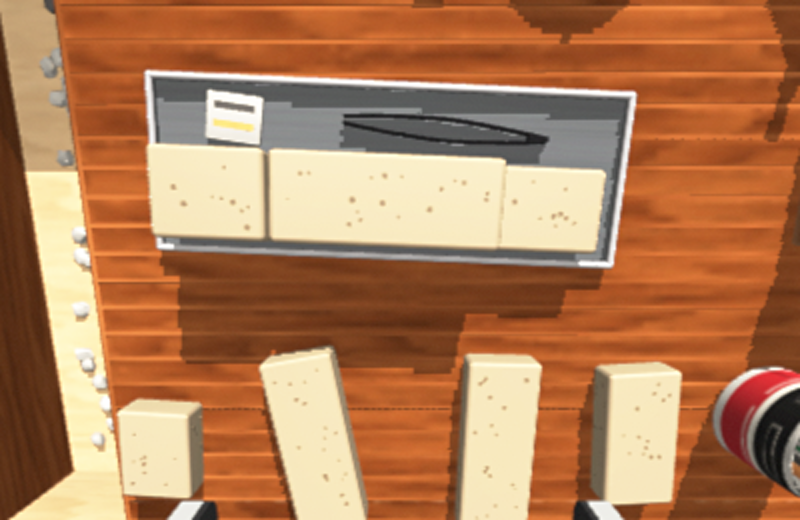

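View pics/w4z.png

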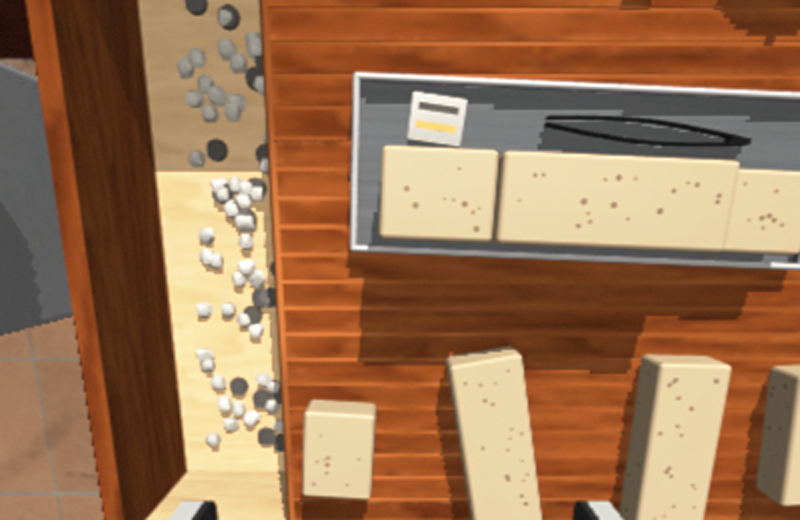

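Both views show the whole wall. In the w3 zoom the hearth corners are near (147,71), (635,93), (612,266) and (158,249), with the second-course top faces from x 148 to 505 and the lower far brick from 505 to 605. I'll extract outlines by masks and triangulate.

```bash
cat > m2.py <<'E'
from util import *
w3=cv2.imread('pics/w3.png');w4=cv2.imread('pics/w4.png');p3=np.load('pics/w3.npy');p4=np.load('pics/w4.npy')
def hearth(im,roi):
    hsv=cv2.cvtColor(im,cv2.COLOR_BGR2HSV); m=np.zeros_like(im); m[:,:,1]=255*((hsv[:,:,1]<110)).astype(np.uint8)
    cv2.imwrite('pics/m.png',m[:,:,1]); return quads(m,roi,127,minA=3000)
H3=hearth(w3,(185,25,450,150))[0]; 
print('H3',H3, rectinfo(onplane('wrist',H3,.013,p3)))
L3=[q for q in quads(w3,(185,60,260,130),190)]; L4=[q for q in quads(w4,(300,60,375,130),190)]
print([rectinfo(onplane('wrist',q,.07,p3)) for q in L3],[rectinfo(onplane('wrist',q,.07,p4)) for q in L4])
l3=min(L3,key=lambda q:abs(q[:,0].mean()-223));l4=min(L4,key=lambda q:abs(q[:,0].mean()-340)); print(l3,l4)
P,g=tri(ray('wrist',l3,p3),ray('wrist',l4,p4)); print('laid half',P,g,rectinfo(P))
# middle brick + low far: rows of profile
g3=w3[:,:,1].astype(int); print('w3 row95',g3[95,245:425].tolist()); 
g4=w4[:,:,1].astype(int); print('w4 row 98', g4[98,470:500].tolist())
for q,n,p in (((253,75),'w3',p3),):
    pass
# spare bricks in w3/w4
for im,p,rois in ((w3,p3,[(178,198,225,250),(248,172,310,250),(345,175,395,250)]),):
    for r in rois:
        for q in quads(im,r,215): print('spare',q.round(1).tolist(),rectinfo(onplane('wrist',q,.032,p)))
E
python3 m2.py
```

```text
H3 [[189.625  33.625]
 [438.875  44.625]
 [426.375 134.625]
 [196.125 125.125]] (array([0.5746, 0.0029, 0.013 ]), np.float64(0.2879877645184681), np.float64(0.10199666995471157), np.float64(177.64400230127208))
[(array([ 0.5174, -0.0121,  0.07  ]), np.float64(0.04363872039787346), np.float64(0.004986989761282545), np.float64(87.02145145892102)), (array([ 0.4822, -0.0069,  0.07  ]), np.float64(0.05975474305284112), np.float64(0.0587084396574507), np.float64(87.43119754973513))] [(array([ 0.4824, -0.0043,  0.07  ]), np.float64(0.05698650110739975), np.float64(0.05601035982964647), np.float64(178.8341563465167))]
[[191.875  59.625]
 [250.375  59.625]
 [251.375 117.875]
 [196.375 125.125]] [[312.125  59.625]
 [369.625  59.625]
 [364.375 118.875]
 [310.875 116.625]]
laid half [[ 0.4548  0.0231  0.0712]
 [ 0.5125  0.0235  0.0686]
 [ 0.5098 -0.0333  0.0682]
 [ 0.4536 -0.0357  0.076 ]] [0.0007 0.0007 0.0004 0.0091] (array([ 0.4827, -0.0056,  0.071 ]), np.float64(0.05783347320267982), np.float64(0.05701632283100631), np.float64(88.09688021445429))
w3 row95 [236, 237, 237, 236, 232, 220, 188, 
[... 940 characters left out ...]
 214, 213, 208, 200, 211, 215, 215, 214, 215, 215, 215, 214, 215, 216, 215, 214, 214]
spare [[177.6, 198.9], [215.6, 201.1], [213.6, 247.9], [177.6, 249.4]] (array([ 0.4216, -0.1675,  0.032 ]), np.float64(0.06808765085713317), np.float64(0.048144103234200444), np.float64(82.28195927926319))
spare [[249.1, 180.1], [283.6, 173.9], [299.4, 249.4], [266.6, 249.4]] (array([ 0.5249, -0.1532,  0.032 ]), np.float64(0.09978601269947879), np.float64(0.043660237014686014), np.float64(100.0613260687489))
spare [[355.4, 176.6], [390.1, 178.4], [383.4, 249.4], [351.4, 249.4]] (array([ 0.6473, -0.1536,  0.032 ]), np.float64(0.09759614536529161), np.float64(0.04298564494610898), np.float64(88.720487031581))
```

```bash
cat > m3.py <<'E'
from util import *
def buff(im,glo):
    i=im.astype(int); m=np.zeros_like(im); m[:,:,1]=255*((i[:,:,1]>glo)&(i[:,:,2]-i[:,:,0]>20)&(i[:,:,2]-i[:,:,0]<75)).astype(np.uint8); return m
D={n:(cv2.imread(f'pics/{n}.png'),np.load(f'pics/{n}.npy')) for n in ('w2','w3','w4')}
if __name__=='__main__':
    Q={}
    for n,roi,c in (('w3',(185,66,262,130),223),('w4',(300,66,376,130),340)):
        im,p=D[n]; qs=quads(buff(im,170),roi,127); q=min(qs,key=lambda q:abs(q[:,0].mean()-c)); Q[n]=q
        print(n,q.round(1).tolist(),rectinfo(onplane('wrist',q,.07,p)))
    P,g=tri(ray('wrist',Q['w3'],D['w3'][1]),ray('wrist',Q['w4'],D['w4'][1])); print('half_laid',P,g,rectinfo(P))
    # middle: limit right end
    for n,roi in (('w3',(252,66,371,130)),('w4',(366,66,484,130))):
        im,p=D[n]; 
        for q in quads(buff(im,170),roi,127,minA=1500): Q['m'+n]=q; print('mid',n,q.round(1).tolist(),rectinfo(onplane('wrist',q,.07,p)))
    P,g=tri(ray('wrist',Q['mw3'],D['w3'][1]),ray('wrist',Q['mw4'],D['w4'][1])); print('middle',P,g,rectinfo(P))
    # low far
    im,p=D['w3']
    for q in quads(buff(im,170),(371,66,445,140),127): print('lowfar',q.round(1).tolist(),rectinfo(onplane('wrist',q,.038,p)),onplane('wrist',q,.038,p)[:,:2])
E
python3 m3.py
python3 - <<'E'
import cv2
a=cv2.imread('pics/w3.png');print(a[95,362:380].tolist()); print(a[110,362:380,1].tolist())
E
```

```text
w3 [[192.6, 70.1], [261.4, 73.6], [261.4, 119.6], [195.9, 117.1]] (array([ 0.4874, -0.011 ,  0.07  ]), np.float64(0.06901319634982318), np.float64(0.04525404927822167), np.float64(177.52367617155298))
w4 [[310.6, 72.6], [369.6, 68.4], [365.4, 119.6], [310.6, 117.4]] (array([ 0.4823, -0.0097,  0.07  ]), np.float64(0.05864777678724044), np.float64(0.0467013277440759), np.float64(0.7992636925894875))
half_laid [[ 0.4531  0.0127  0.0679]
 [ 0.5176  0.0167  0.0401]
 [ 0.5153 -0.035   0.0406]
 [ 0.4529 -0.0321  0.0725]] [0.0017 0.006  0.0006 0.0003] (array([ 0.4847, -0.0094,  0.0553]), np.float64(0.06342372003956334), np.float64(0.04826605724672463), np.float64(0.4925391423162235))
mid w3 [[253.6, 72.6], [370.4, 78.6], [370.4, 124.1], [254.6, 119.4]] (array([ 0.5745, -0.0146,  0.07  ]), np.float64(0.12026829411000009), np.float64(0.04510673477818004), np.float64(177.43683234936358))
mid w4 [[372.1, 74.4], [483.4, 79.6], [483.4, 124.6], [368.4, 119.6]] (array([ 0.5736, -0.0147,  0.07  ]), np.float64(0.11801200717934715), np.float64(0.04437871329827635), np.float64(177.53661198443265))
middl
[... 252 characters left out ...]
4(177.8633484572696))
lowfar [[370.6, 79.4], [423.1, 84.4], [417.9, 125.4], [370.6, 123.9]] (array([ 0.6688, -0.0179,  0.038 ]), np.float64(0.05715846729965367), np.float64(0.0462983562577437), np.float64(176.47246525572174)) [[ 0.6391  0.0079]
 [ 0.6982  0.0026]
 [ 0.6965 -0.042 ]
 [ 0.6415 -0.0402]]
[[198, 238, 250], [188, 231, 247], [185, 229, 246], [199, 238, 251], [200, 238, 251], [199, 238, 250], [199, 238, 250], [198, 237, 250], [186, 229, 245], [176, 221, 240], [178, 223, 240], [198, 238, 250], [200, 239, 250], [200, 238, 250], [200, 238, 250], [199, 238, 250], [200, 237, 250], [199, 237, 250]]
[235, 235, 235, 235, 235, 235, 234, 223, 223, 234, 235, 235, 235, 234, 235, 235, 235, 235]
```

Results from the two views:

| Item | Measured | Expected from the text |
|---|---|---|
| Wall top height | 70.6 mm | 70 mm |
| Middle brick size | 121 x 45 mm | 122 x 46 mm |
| Wall centre | (0.575, -0.0145) | – |
| Wall direction | -2.5° | – |

Both wall ends (x 0.453 and 0.697) agree with this to 1 mm. Next I pick the half and look at it in the grip.

```bash
cat >> util.py <<'E'
W=np.array([0.575,-0.0145]); WY=np.radians(-2.5); HY=np.array([np.cos(WY),np.sin(WY)]); HX=np.array([np.sin(WY),-np.cos(WY)])
def st(t=''):
    s=manip.observe(); print(t,'t',round(s['clock'],2),'ee',s['ee_pos'],'F',s['ft_force'].round(2) if hasattr(s['ft_force'],'round') else s['ft_force'],'w',round(s['gripper_width'],4)); return s
def pick(xy,ang,z=0.004,f=50,lift=0.15):
    q=quat(np.radians(ang)); x,y=xy
    manip.move_ptp([x,y,0.07],q); manip.movel([x,y,z],feed=0.12); st('down')
    manip.clamp(f_grip=f); st('grip')
    manip.movel([x,y,lift],feed=0.2); st('lift')
E
python3 - <<'E'
from util import *
pick([0.422,-0.1702],86.4)
snap('wrist','g1'); cv2.imwrite('pics/g1z.png',cv2.resize(cv2.imread('pics/g1.png')[120:400,170:470],None,fx=2,fy=2))
E
```

```text
down t 7.63 ee [ 0.4232 -0.1705  0.0049] F [ 0.47 -0.5  -0.25] w 0.0855
grip t 8.08 ee [ 0.4227 -0.1707  0.0048] F [-0.53 -0.01  4.82] w 0.0453
lift t 8.97 ee [ 0.4212 -0.1697  0.1489] F [ 0.38 -0.59 -2.11] w 0.0454
```

View pics/g1z.png

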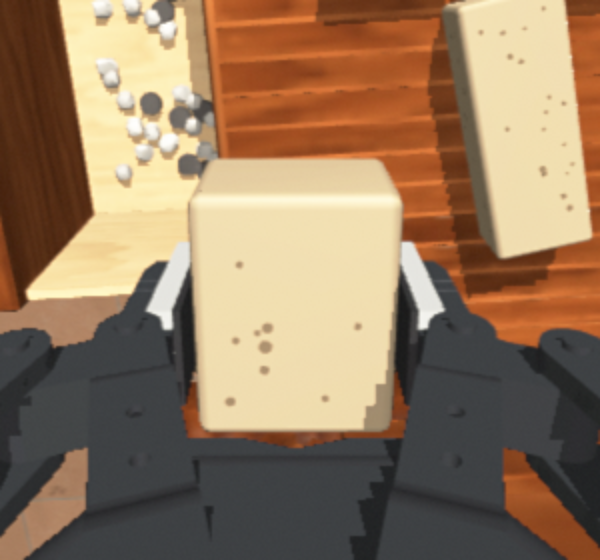

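The half is held squarely, with its top face corners at about (192,200), (402,203), (203,432) and (389,428) in the zoom. I'll compute its offset in the tool frame.

```bash
cat >> util.py <<'E'
def intool(px,z):
    p=camera_params('wrist');K=np.array(p['camera_matrix']);H=np.array(p['hand_eye']);px=np.array(px,float)
    d=np.c_[(px[:,0]-K[0,2])/K[0,0],(px[:,1]-K[1,2])/K[1,1],np.ones(len(px))]@H[:3,:3].T
    c=H[:3,3]; return c+d*((z-c[2])/d[:,2])[:,None]
E
python3 - <<'E'
from util import *
from m3 import buff
im=cv2.imread('pics/g1.png')
q=np.array([(192,200),(402,203),(389,428),(203,432)])/2+[170,120]
P=intool(q,-0.027); print(P,P.mean(0))
for q in quads(im,(255,215,380,340),222,minA=3000): print(q,intool(q,-.027),intool(q,-.027).mean(0))
E
```

```text
[[ 0.028  -0.0211 -0.027 ]
 [ 0.0273  0.0227 -0.027 ]
 [-0.029   0.0225 -0.027 ]
 [-0.0301 -0.0214 -0.027 ]] [-0.0009  0.0007 -0.027 ]
[[251.625 214.375]
 [369.375 216.125]
 [363.125 269.625]
 [275.625 292.125]] [[ 0.0305 -0.0269 -0.027 ]
 [ 0.0297  0.0219 -0.027 ]
 [ 0.0049  0.0204 -0.027 ]
 [-0.0064 -0.0185 -0.027 ]] [ 0.0147 -0.0008 -0.027 ]
```

Its centre is within 1 mm of the tool centre. Now placing the half with a 3–4 mm joint.

```bash
cat >> util.py <<'E'
def place(yh,xh,zb,ztool=0.0048,N=5):
    """brick centre yh,xh in hearth frame, underside world height zb; stops on contact, before release"""
    x,y=W+yh*HY+xh*HX; q=quat(np.pi+WY)
    manip.move_ptp([x,y,zb+ztool+0.05],q); st('above')
    manip.movel([x,y,zb+ztool+0.012],feed=0.12); manip.dwell(0.15); st('near')
    r=manip.movel([x,y,zb+ztool-0.006],feed=0.02,contact_N=N); st('contact %s'%r); return r
E
python3 - <<'E'
from util import *
place(0.0938,0,0.038)
snap('wrist','g2'); snap('top','t2')
cv2.imwrite('pics/g2z.png',cv2.resize(cv2.imread('pics/g2.png')[120:400,170:470],None,fx=2,fy=2))
E
```

```text
above t 10.15 ee [ 0.6678 -0.0192  0.0922] F [ 0.52 -0.67 -1.89] w 0.0454
near t 10.77 ee [ 0.6696 -0.019   0.0562] F [-0.83 -0.37 -1.03] w 0.0448
contact True t 11.39 ee [ 0.6686 -0.0185  0.0429] F [ 0.34 -0.02  3.06] w 0.0453
```

View pics/g2z.png

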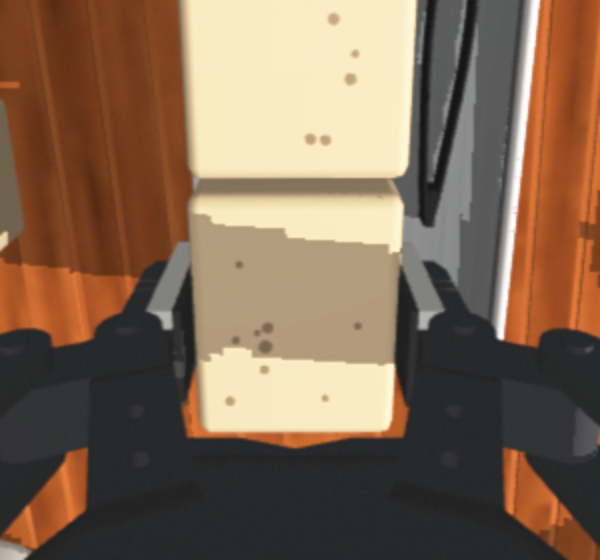

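Contact came at z 0.0429, as expected. The joint shows about 18 zoom px (about 4 mm) and the half is centred on the middle brick to within 1 mm. I'll release it and take a view over the two full bricks on the way back.

Run:
```python
from util import *
s=st(); x,y,z=s['ee_pos']
manip.ungrasp(); st('open')
manip.movel([x,y,z+0.09],feed=0.2)
manip.move_ptp([0.60,-0.14,0.22],quat(np.pi/2)); snap('wrist','w5'); snap('top','t3'); st()
a=cv2.imread('pics/w5.png')
cv2.imwrite('pics/w5z.png',cv2.resize(a[0:300,150:550],None,fx=2,fy=2))
cv2.imwrite('pics/t3z.png',cv2.resize(cv2.imread('pics/t3.png')[125:300,270:430],None,fx=3.4,fy=3.4,interpolation=cv2.INTER_CUBIC))
```

```text
t 11.49 ee [ 0.6686 -0.0186  0.0429] F [-0.34 -0.47  5.09] w 0.0451
open t 11.97 ee [ 0.6674 -0.0184  0.0415] F [ 0.22 -0.4   0.46] w 0.0855
 t 13.88 ee [ 0.5998 -0.1394  0.219 ] F [0.6  0.52 0.15] w 0.0854
```

View pics/w5z.png

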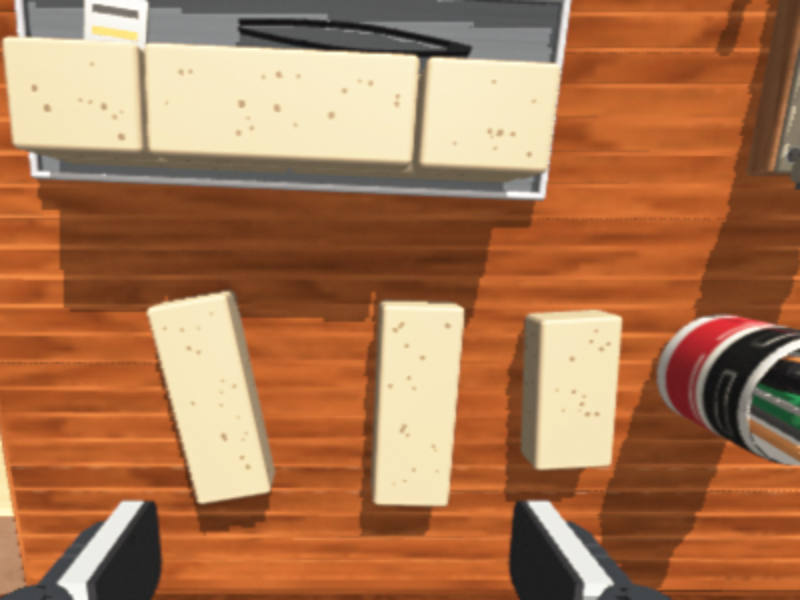

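View pics/t3z.png

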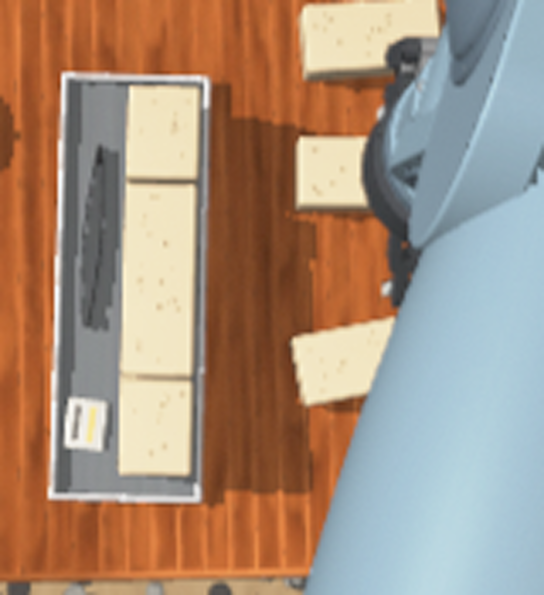

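The half sits flush, with its joint slightly wider than the other one. The full bricks are clear: the far one at zoom x 374–463, y 303–505, the near one at x 149–273, y 292–503.

Run:
```python
from util import *
im=cv2.imread('pics/w5.png');p=np.load('pics/w5.npy')
for n,r in (('near',(218,140,292,256)),('far',(330,145,388,258)),('half',(355,25,432,92))):
    for th in (200,226):
        for q in quads(im,r,th,minA=600): print(n,th,((q-[150,0])*2).round().tolist(),rectinfo(onplane('wrist',q,.07 if n=='half' else .032,p)))
Z=lambda l:np.array(l)/2+[150,0]
print('far',rectinfo(onplane('wrist',Z([(381,305),(463,307),(449,505),(374,503)]),.032,p)))
print('near',rectinfo(onplane('wrist',Z([(149,310),(232,292),(271,490),(199,503)]),.032,p)))
# height of far brick: near end/far corners vs top view t0 full-frame corners
P,g=tri(ray('wrist',Z([(381,303),(374,505)]),p),ray('top',np.array([(298,137),(296,207)])/3.4+[269.65,124.65])); 
h=cv2.imread('pics/w5.png')
print(W+0.0945*HY)
```

```text
near 200 [[146.0, 306.0], [225.0, 291.0], [269.0, 490.0], [198.0, 502.0]] (array([ 0.527 , -0.1651,  0.032 ]), np.float64(0.12090682002084586), np.float64(0.04447018375263734), np.float64(100.020510999795))
near 226 [[148.0, 307.0], [223.0, 292.0], [267.0, 490.0], [200.0, 501.0]] (array([ 0.527 , -0.1652,  0.032 ]), np.float64(0.11970334000061865), np.float64(0.042470505073864205), np.float64(100.01847399317418))
far 200 [[384.0, 302.0], [464.0, 302.0], [446.0, 504.0], [375.0, 502.0]] (array([ 0.6469, -0.1682,  0.032 ]), np.float64(0.12186705805490161), np.float64(0.04392662993330748), np.float64(88.61736268439113))
far 226 [[385.0, 304.0], [462.0, 304.0], [445.0, 503.0], [377.0, 502.0]] (array([ 0.647 , -0.1686,  0.032 ]), np.float64(0.1199850479190607), np.float64(0.04174923620538581), np.float64(88.7696858151739))
half 200 [[429.0, 57.0], [565.0, 49.0], [546.0, 168.0], [421.0, 162.0]] (array([ 0.669 , -0.0177,  0.07  ]), np.float64(0.05865480427871157), np.float64(0.0458247315388896), np.float64(0.43615644687798105))
half 226 [[430.0, 57.0], [559.0, 63.0], [544.0, 166.0], [423.0, 161.0]] (array([ 0.6687, -0.0188,  0.07  ]), np.float64(0.056311966259700856), np.float64(0.04232015315255441), np.float64(177.5776870138919))
far (array([ 0.6468, -0.1697,  0.032 ]), np.float64(0.12017188543255837), np.float64(0.04564527183184166), np.float64(89.31184510188152))
near (array([ 0.5288, -0.166 ,  0.032 ]), np.float64(0.11956150000678425), np.float64(0.04638809361352043), np.float64(99.21107460421928))
[ 0.6694 -0.0186]
```

Run:
```python
from util import *
w1=cv2.imread('pics/w1.png');w5=cv2.imread('pics/w5.png');p1=np.load('pics/w1.npy');p5=np.load('pics/w5.npy');t=cv2.imread('pics/top0.png')
def match(ca,qa,pa,cb,qb,pb):
    A=onplane(ca,qa,.032,pa);B=onplane(cb,qb,.032,pb); i=[int(np.argmin(np.linalg.norm(B-a,axis=1))) for a in A]
    P,g=tri(ray(ca,qa,pa),ray(cb,qb[i],pb)); return P[:,2],P.mean(0),g
print('near',match('wrist',quads(w1,(245,255,360,320),200)[0],p1,'wrist',quads(w5,(218,140,292,256),215,minA=600)[0],p5))
print('far',match('wrist',quads(w5,(330,145,388,258),215,minA=600)[0],p5,'top',quads(t,(350,155,420,192),200,minA=300)[0],None))
```

```text
near (array([0.0326, 0.0329, 0.0326, 0.0333]), array([ 0.5272, -0.1648,  0.0329]), array([0.0002, 0.0001, 0.0004, 0.    ]))
far (array([ 0.0371, -0.0077,  0.0381,  0.0433]), array([ 0.6485, -0.167 ,  0.0277]), array([0.0007, 0.0001, 0.0008, 0.0005]))
```

The near full brick's top triangulates to 32.9 mm, which is right. On the far one, one corner was mismatched (-8 mm) and the others gave 37–43 mm from a weak wrist/top pair. It lies flat and is identical, so I grip at the same height and check the force and the view.

Run:
```python
from util import *
pick([0.6465,-0.1688],89.0)
snap('wrist','g3'); cv2.imwrite('pics/g3z.png',cv2.resize(cv2.imread('pics/g3.png')[120:400,170:470],None,fx=2,fy=2))
```

```text
down t 15.27 ee [ 0.6474 -0.1691  0.0054] F [0.25 0.18 0.29] w 0.0855
grip t 15.72 ee [ 0.6472 -0.1691  0.0051] F [-0.79 -0.05  5.96] w 0.0452
lift t 16.6 ee [ 0.6454 -0.1684  0.1481] F [-0.21 -0.   -3.36] w 0.0449
```

View pics/g3z.png

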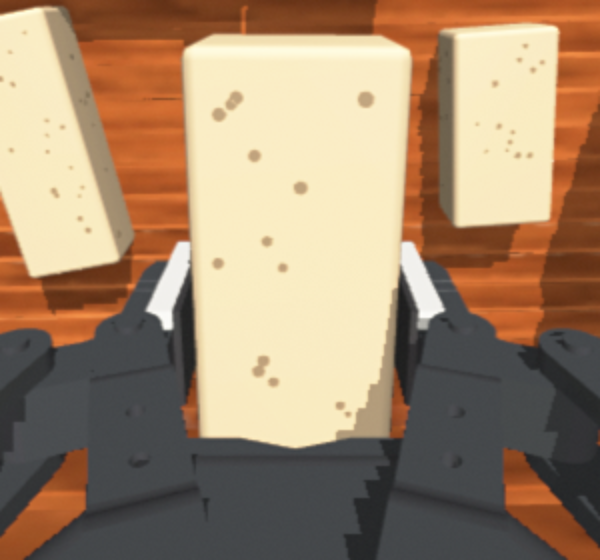

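Run:
```python
from util import *
q=np.array([(187,55),(410,57)])/2+[170,120]
P=intool(q,-.027); print(P, 'centre', P[:,0].mean()-0.060)
c=P[:,0].mean()-0.060
# tool x = -hearth y  => brick centre yh = tcp_yh - c
place(0.0632+c,0,0.070,ztool=0.005)
snap('wrist','g4'); cv2.imwrite('pics/g4z.png',cv2.resize(cv2.imread('pics/g4.png')[60:400,170:470],None,fx=1.7,fy=1.7))
snap('scene','s4'); cv2.imwrite('pics/s4z.png',cv2.resize(cv2.imread('pics/s4.png')[120:290,215:405],None,fx=3.4,fy=3.4))
```

```text
[[ 0.0579 -0.0206 -0.027 ]
 [ 0.0575  0.0227 -0.027 ]] centre -0.0023236197306052975
above t 17.85 ee [ 0.6355 -0.0175  0.1244] F [-0.57 -0.76 -3.29] w 0.045
near t 18.47 ee [ 0.6368 -0.0174  0.0882] F [-0.3   0.56 -1.97] w 0.0451
contact True t 19.09 ee [ 0.6357 -0.0171  0.0751] F [-0.08  0.05  3.78] w 0.0448
```

View pics/g4z.png

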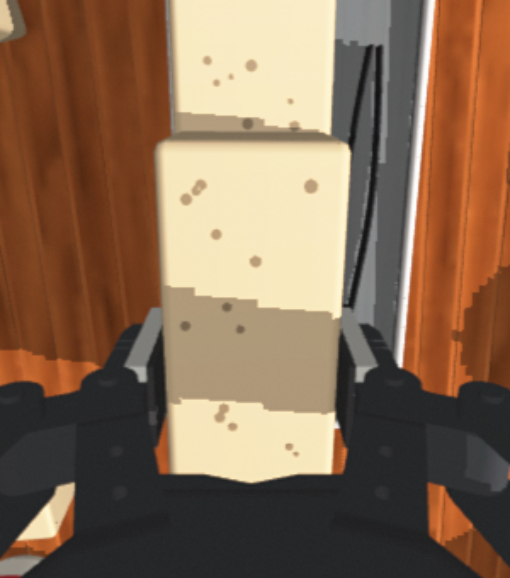

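View pics/s4z.png

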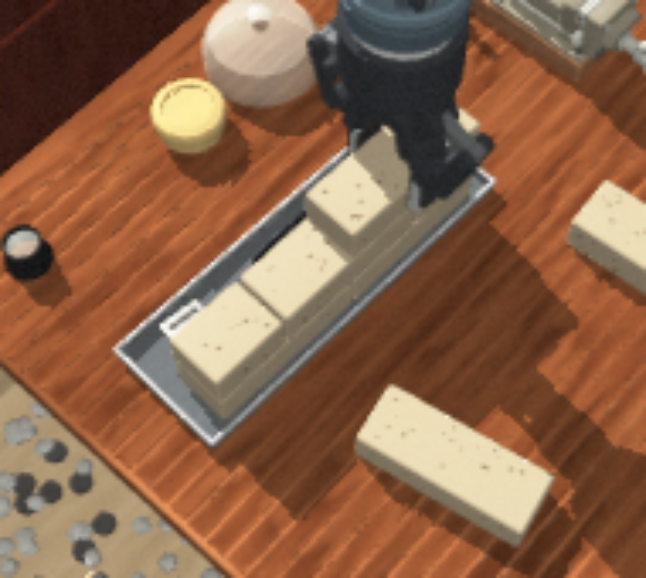

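Contact came at z 0.0751, as expected. The brick is level and in line with the course below (near edge at zoom y≈140). I'll release it and fetch the near full brick.

Run:
```python
from util import *
s=st(); x,y,z=s['ee_pos']
manip.ungrasp(); st('open')
manip.movel([x,y,z+0.07],feed=0.2)
manip.move_ptp([0.527,-0.165,0.12],quat(np.radians(100)))
pick([0.5268,-0.165],100.0,lift=0.16)
snap('wrist','g5'); cv2.imwrite('pics/g5z.png',cv2.resize(cv2.imread('pics/g5.png')[120:400,170:470],None,fx=2,fy=2))
snap('top','t5'); cv2.imwrite('pics/t5z.png',cv2.resize(cv2.imread('pics/t5.png')[125:300,270:430],None,fx=3.4,fy=3.4,interpolation=cv2.INTER_CUBIC))
```

```text
t 19.19 ee [ 0.6357 -0.0171  0.0751] F [-0.26  0.64  5.17] w 0.0446
open t 19.68 ee [ 0.6342 -0.0169  0.0733] F [ 1.47 -0.12  0.04] w 0.0854
down t 22.19 ee [ 0.5278 -0.1654  0.0051] F [-0.47  0.32  0.57] w 0.0852
grip t 22.64 ee [ 0.5274 -0.1654  0.0049] F [-0.98 -0.41  5.71] w 0.0453
lift t 23.57 ee [ 0.5257 -0.1645  0.1584] F [-0.05 -0.57 -3.29] w 0.045
```

View pics/g5z.png

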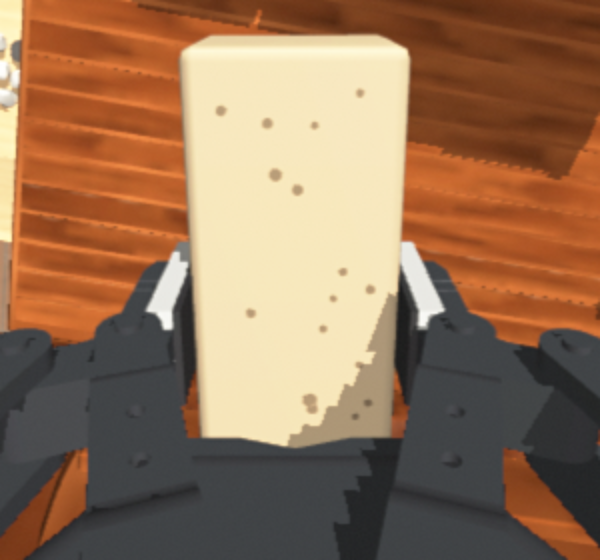

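View pics/t5z.png

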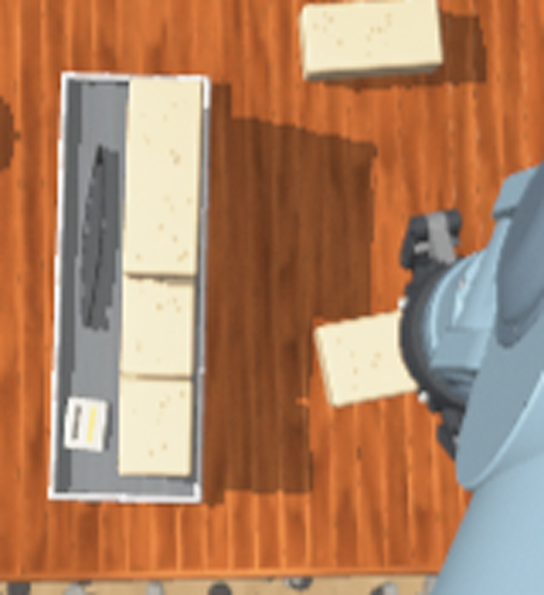

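The second full brick is held like the first, with its near edge again at zoom y≈55. The far third-course brick sits straight on the wall. A quick check of its position in the top view before laying the last one.

Run:
```python
from util import *
t5=cv2.imread('pics/t5.png');t0=cv2.imread('pics/top0.png')
z=lambda x0,y0,x1,y1:(int(270+x0/3.4),int(125+y0/3.4),int(270+x1/3.4),int(125+y1/3.4))
for n,im,r,h in (('far3',t5,z(112,68,215,272),.102),('halflaid',t5,z(105,379,205,490),.07),('halflaid0',t0,z(105,379,205,490),.07)):
    for q in quads(im,r,200,minA=300):
        c,L,w,a=rectinfo(onplane('top',q,h)); d=c[:2]-[.0016,.003]-W; print(n,L,w,a,'yh,xh',d@HY,d@HX)
q=np.array([(185,54),(409,55)])/2+[170,120]; P=intool(q,-.027); c=P[:,0].mean()-.060; print('c',c)
place(-0.0627+c,0,0.070,ztool=0.005)
snap('wrist','g6'); cv2.imwrite('pics/g6z.png',cv2.resize(cv2.imread('pics/g6.png')[60:400,170:470],None,fx=1.7,fy=1.7))
snap('scene','s6'); cv2.imwrite('pics/s6z.png',cv2.resize(cv2.imread('pics/s6.png')[120:290,215:405],None,fx=3.4,fy=3.4))
```

```text
far3 0.12115990778958426 0.04728300831976503 175.7100347228138 yh,xh 0.061333090089459384 0.0025805719732097795
halflaid 0.05946802583276053 0.04409420228528881 178.56445166123825 yh,xh -0.09298963291266495 0.0017155963001227541
halflaid0 0.05920265484615756 0.043560607443050556 179.0786296766407 yh,xh -0.09286550572598455 0.0014457570756994458
c -0.002064939133769969
above t 24.68 ee [ 0.5103 -0.012   0.1248] F [-0.5  -0.54 -3.25] w 0.0454
near t 25.3 ee [ 0.5113 -0.012   0.088 ] F [-0.29  0.2  -3.16] w 0.0449
contact True t 25.93 ee [ 0.5102 -0.0116  0.0749] F [-0.38 -0.12  4.75] w 0.0449
```

View pics/g6z.png

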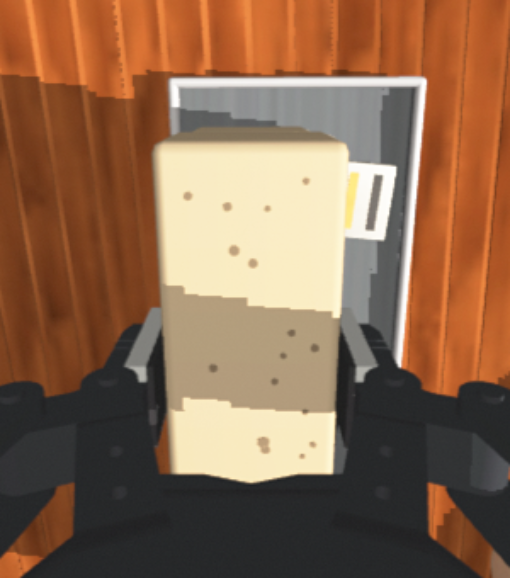

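View pics/s6z.png

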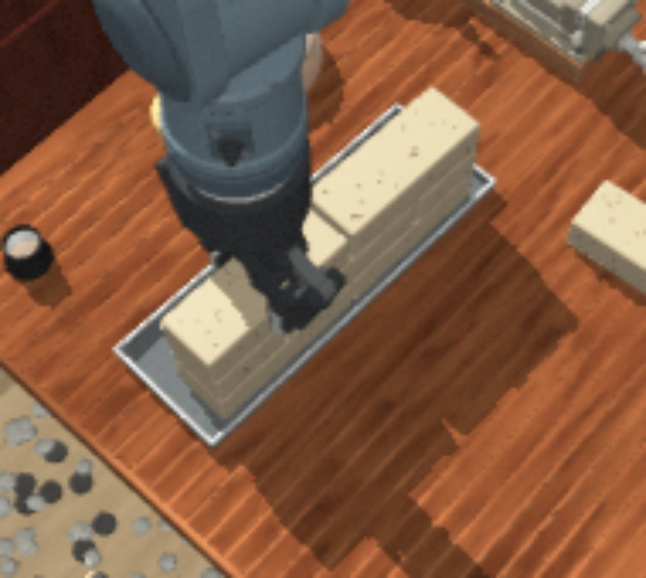

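Contact came at z 0.0749 with the near end flush with the courses below, and a narrow joint shows in the scene view. I'll release it, back off and do a final check from the side.

Run:
```python
from util import *
s=st(); x,y,z=s['ee_pos']
manip.ungrasp(); st('open')
manip.movel([x,y,z+0.08],feed=0.2)
manip.move_ptp([0.56,-0.13,0.28],quat(np.pi/2)); snap('wrist','w7'); st()
manip.move_ptp([0.42,-0.16,0.28],quat(np.pi/2)); snap('wrist','w8'); snap('top','t8');snap('scene','s8'); st()
cv2.imwrite('pics/w7z.png',cv2.resize(cv2.imread('pics/w7.png')[0:260,120:520],None,fx=2,fy=2))
cv2.imwrite('pics/t8z.png',cv2.resize(cv2.imread('pics/t8.png')[125:300,200:430],None,fx=3.4,fy=3.4,interpolation=cv2.INTER_CUBIC))
cv2.imwrite('pics/s8z.png',cv2.resize(cv2.imread('pics/s8.png')[120:290,195:435],None,fx=3.3,fy=3.3,interpolation=cv2.INTER_CUBIC))
```

```text
t 26.02 ee [ 0.5102 -0.0116  0.0749] F [-0.7  -0.13  4.71] w 0.0455
open t 26.51 ee [ 0.5086 -0.0114  0.0737] F [ 0.87 -0.21 -0.28] w 0.0853
 t 28.33 ee [ 0.5594 -0.1294  0.2787] F [-0.1  -0.29 -0.04] w 0.0849
 t 29.11 ee [ 0.4211 -0.1599  0.2799] F [-0.3  -0.51  0.42] w 0.0857
```

View pics/w7z.png

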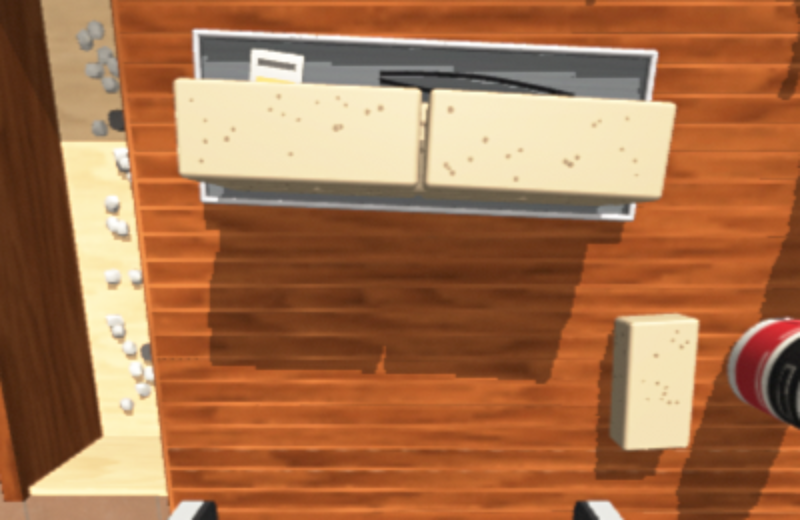

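View pics/t8z.png

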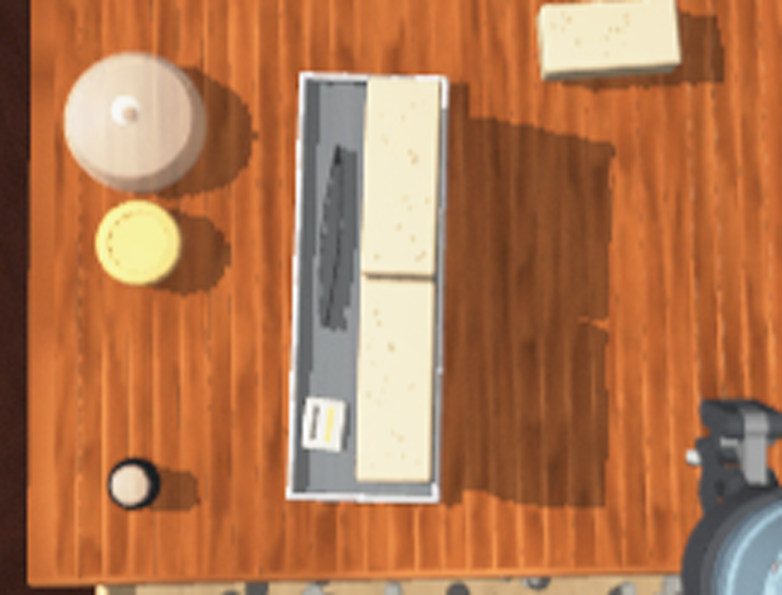

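View pics/s8z.png

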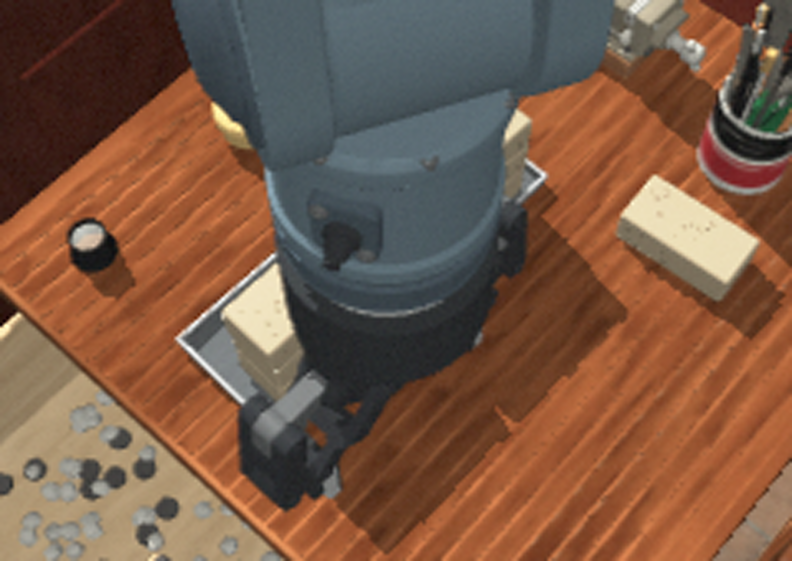

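Run:
```python
from util import *
from m3 import buff
im=cv2.imread('pics/w7.png');p=np.load('pics/w7.npy')
C=[]
Z=lambda l:np.array(l)/2+[120,0]
for n,l in (('near',[(176,81),(420,90),(417,187),(180,177)]),('far',[(429,91),(673,104),(661,198),(427,188)])):
    P=onplane('wrist',Z(l),.102,p); c,L,w,a=rectinfo(P); d=c[:2]-W; print(n,L,w,a,'yh,xh',d@HY,d@HX); C.append(c)
print('dist',np.linalg.norm(C[0]-C[1]))
t=cv2.imread('pics/t8.png'); z=lambda x0,y0,x1,y1:(int(200+x0/3.4),int(125+y0/3.4),int(200+x1/3.4),int(125+y1/3.4)); C=[]
for n,r in (('near',z(345,277,445,495)),('far',z(352,68,450,271))):
    for q in quads(t,r,200,minA=300):
        c,L,w,a=rectinfo(onplane('top',q,.102)); d=c[:2]-[.0016,.003]-W; print('top',n,L,w,a,'yh,xh',d@HY,d@HX); C.append(c)
print('dist',np.linalg.norm(C[0]-C[1]))
# height by triangulation, w7 vs top: far outer corners & near outer
tp=np.array([(366,78),(441,76),(431,482),(357,480)])/3.4+[200-.35,125-.35]
P,g=tri(ray('wrist',Z([(673,104),(661,198),(180,177),(176,81)]),p),ray('top',tp)); print(P,g)
# bystanders: image difference top0 vs t8 outside arm
t0=cv2.imread('pics/top0.png'); d=cv2.absdiff(t0,t).max(2)
for n,(u,v,r) in dict(tin=(240,196,14),loupe=(239,267,9),tq=(379,136,24),tweez=(298,195,10),plate=(295,249,9)).items(): print(n,(d[v-r:v+r,u-r:u+r]>40).sum())
```

```text
near 0.1196024158132874 0.044213515590349944 177.88154089417833 yh,xh -0.06382069663310286 0.002031367255963155
far 0.11973620078718297 0.04410053736151956 177.44457147877708 yh,xh 0.06060935332049403 0.0019457239160624246
dist 0.12443007942710752
top near 0.12152547616976433 0.04419406229719731 177.73699426670933 yh,xh -0.06465885592100935 0.0013217084454282527
top far 0.11913178152324323 0.048600960583433016 175.27245672800083 yh,xh 0.062387555879198545 0.002946547536651886
dist 0.12705680168090322
[[ 0.7008  0.0034  0.0879]
 [ 0.7007 -0.0429  0.0888]
 [ 0.4487 -0.0324  0.097 ]
 [ 0.4505  0.0126  0.0943]] [0.0019 0.     0.0014 0.0014]
tin 0
loupe 0
tq 0
tweez 0
plate 0
```

Positions are fine. The top/wrist heights (88–97 mm) are low against 102, but that pair has a known offset of about 3 mm, so I'll recheck the heights with the two wrist views.

```bash
python3 -c "
import cv2
cv2.imwrite('pics/w8z.png',cv2.resize(cv2.imread('pics/w8.png')[0:260,240:640],None,fx=2,fy=2))"
```

```text
(no output)
```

View pics/w8z.png

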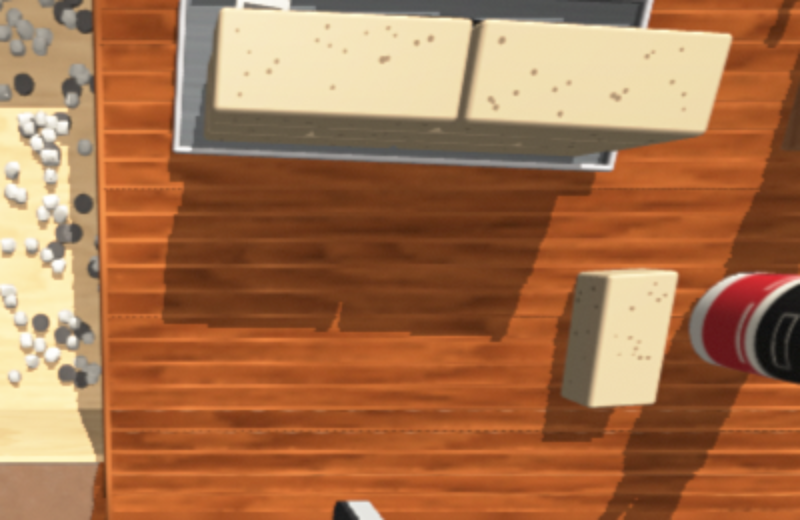

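Run:
```python
from util import *
p7=np.load('pics/w7.npy');p8=np.load('pics/w8.npy')
a=np.array([(176,81),(420,90),(417,187),(180,177),(429,91),(673,104),(661,198),(427,188)])/2+[120,0]
b=np.array([(220,10),(473,22),(462,118),(215,107),(482,23),(731,36),(706,131),(467,118)])/2+[240,0]
P,g=tri(ray('wrist',a,p7),ray('wrist',b,p8)); print(P,g)
for c in (P[:4].mean(0),P[4:].mean(0)): d=c[:2]-W; print(d@HY,d@HX,c[2])
```

```text
[[ 0.4516  0.0111  0.099 ]
 [ 0.5715  0.0056  0.1027]
 [ 0.5701 -0.0381  0.1076]
 [ 0.4502 -0.0326  0.1028]
 [ 0.5759  0.0052  0.1026]
 [ 0.6949 -0.0008  0.1036]
 [ 0.6946 -0.0432  0.1028]
 [ 0.5753 -0.0377  0.1022]] [0.0002 0.0012 0.0011 0.0019 0.0012 0.001  0.0009 0.0022]
-0.06414406110982784 0.0017818989036663864 0.10301145184457877
0.0603168366495503 0.001980515078747054 0.10278233667255902
```

The two wrist views give tops at 103 mm against 102 expected. The full bricks sit at -64 and +60 mm along the wall and 2 mm across, about 125 mm apart, all within limits. The arm is clear, so I'm handing in.

Run:
```python
from util import *
st(); job.close_job(); print('closed')
```

```text
t 29.11 ee [ 0.4211 -0.1599  0.2799] F [-0.3  -0.51  0.42] w 0.0857
the job is handed in; nothing more can be done
closed
```

I closed the second course with the half brick, then laid the two full bricks end to end as the third course. Each one was lowered slowly until it touched before I let go. I handed the job in at 29.1 s of the 58 s allowed.

**Half brick:** it touched down at the expected height, about 94 mm along the wall, with a joint of about 4 mm and flush to within about 1 mm.

**Full bricks (two wrist views):**

| | Along the wall (due ±62 mm) | Across | Top height (102 expected) |
|---|---|---|---|
| Near brick | -64 mm | 2 mm | 103 mm |
| Far brick | +60 mm | 2 mm | 103 mm |

- **Joint between them:** the centres are about 125 mm apart by the wrist views and 127 mm by the top view, so the joint is about 3–5 mm.
- **Direction:** the wrist view puts both within about 0.5° of the wall.

**Other things:** before and after top pictures show no change at the three-quarter brick, tweezers, plate, loupe or tin. A top-view check after the first full brick was laid showed the laid half brick had not moved measurably. The other laid bricks were judged by eye only.

**Checks that disagreed:**
- The top camera reads about 3 mm off the wrist camera, so heights from pairing the two came out low (88–97 mm against 102). I relied on the wrist pair and the contact heights.
- The far full brick's height in the row was poorly measured beforehand, with one corner mismatched. I gripped it at the same height as the half brick, and both the grip and the contact height came out as expected.
- The top view put the far full brick about 2° off the wall's direction, which the wrist view did not confirm; that is still within the 5° limit.

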